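# Find the grinding head that turns freely

## Task

One of these two coffee grinding heads binds and the other turns freely. Try both by pushing the upright finger pin gently sideways round its circle with closed fingertips (do not clamp the pin, and never push harder than about 15 N): on the one that binds, push just until you clearly feel it resisting, about 6 N, and then leave it; turn the free one through at least one and a quarter whole turns in one direction. Only then stand the small counter sign upright close beside the free head, within about 3 cm of its housing, and leave everything else where it is.

Things in the scene. Friction and masses are not known exactly. Their poses are not given: they have to be found in the camera images.
- head_1: Grinding head: round open-topped aluminium housing fixed to the counter, 136 mm across (three screw bosses reach to 156 mm), rim 42 mm high. Origin on the rotor's axis at the counter top. In it a steel rotor plate with ridges, 118 mm across, top 38 mm above the counter, hub nut to 49 mm. Heads 1 and 2 look alike; one binds, the number does not tell which; each may stand left or right.
- head_2: The other grinding head, same form and sizes as head_1.
- pin_1 (a point): Top centre of the upright round finger pin on the rotor of head_1: 14 mm thick with a sleeve that turns freely on it, 50 mm from the rotor's axis, 88 mm above the counter, the sleeve reaching down to 42 mm. Pushing it sideways along its circle turns the rotor, either way round.
- pin_2 (a point): The same for head_2.
- rotor_1 (a joint): Angle of the rotor of head_1 (rad), 0 at the start, growing counter-clockwise seen from above; no stop within six turns. A free rotor needs under 1 N at the pin and stays where it is left. A binding one takes about 4 N to start and 2.4 N more for each 0.1 rad, either way; with the push held still up to 7 N less is felt; let go, it springs back to about 0.1 rad.
- rotor_2 (a joint): The same for head_2.
- sign: Small loose black counter sign, 80 g, standing: an upright plate 10 mm thick (its x axis), 75 mm wide (its y axis), top 47 mm above the counter, on a wooden foot 22 x 38 mm, 7 mm high. Origin at the centre of its underside, z up. Grip the plate across its thickness from above.
- tamper: Tamper with wooden grip, 58 mm across, 84 mm high, standing loose behind the work. Origin at the centre of its underside. Bystander.
- shaker: Shaker, 44 mm across, 90 mm high, standing loose behind the work. Origin at the centre of its underside. Bystander.
- spare_portafilter: Portafilter with black handle, 201 x 64 x 34 mm, lying loose at the left. Origin at the centre of its underside. Bystander.

How it is judged:
On the way:
1. both rotors have been tried, the free one through a whole turn, the binding one until it resisted, while the sign is still away from the free head ((value of joint rotor_1 above 0.03 rad or value of joint rotor_1 below -0.03 rad) and (value of joint rotor_2 above 6.4 rad or value of joint rotor_2 below -6.4 rad) and horizontal distance between sign and head_2 above 0.155 m), for 0.1 s.
At the end, for the whole second after the job is handed in: The free rotor stands more than a whole turn (6.4 rad) from where it started, and the sign stands upright (within 0.1 rad) at rest on the counter, its centre less than 150 mm from the axis of the free head (horizontal distance between sign and head_2 below 0.15 m and angle between sign's own z axis and vertical below 0.1 rad and height (world z) of sign below 0.005 m and linear speed of sign below 0.02 m/s and (value of joint rotor_2 above 6.4 rad or value of joint rotor_2 below -6.4 rad)); the robot touches nothing.
It fails at once if a grinding head, its rotor or pin is pushed or squeezed with more than 25 N (contact force between anything else and head_1 above 25 N or contact force between anything else and head_2 above 25 N).
It fails at once if a bystander is moved by more than 30 mm (distance of any of tamper, shaker, spare_portafilter from where it was at the start of the episode above 0.03 m).
It fails at once if the sign falls over (angle between sign's own z axis and vertical above 1 rad).
It also fails if it takes over 72 s, if anything falls off the work surface, if the arm or the gripper's body presses on something with over 40 N, if the wrist force passes 120 N, or if a joint passes its speed limit or range.

## Robot

A 7-joint arm with a two-finger parallel gripper is mounted at the origin on a cart in front of the work surface, level with it; the furniture and walls round the work are solid. World frame = base frame: x ahead of the robot, y to its left, z up, the work surface at z = 0. Lengths are in m, angles in rad, forces in N, time in s.
With the tool pointing down it reaches from about 0.4 to 0.85 m from the base axis. Payload 10.4 kg.
Tool frame: the origin (TCP) lies on the centre line of the jaws, within the pads' length; the fingertips stand 11 mm ahead of it and the grasp point (between the pads) lies 8 mm behind it (tip_reach is the distance from the TCP to the fingertips, in m); z points along the fingers, y is the line along which they close (so a half turn about z gives the same grasp; the last joint's range is limited). The gripper opens to 85 mm and grips with 20 to 120 N. Pads are 22 mm wide; open, the fingers measure 114 mm over their backs; the gripper's body (76 mm by 85 mm) begins 54 mm behind the grasp point. The pads swing forward as they close: fully open they stand 13 mm farther back than shut.
Start: joints at [-1.267, 0.332, -0.065, 1.46, 0.022, 1.35, -0.088], TCP at [0.201, 0.592, 0.242] pointing down, gripper open.
Joint ranges: [-2.6, 2.6], [-0.5, 2.12], [-1.47, 1.34], [0.16, 2.42], [-1.27, 4.41], [0.06, 2.06], [-2.6, 2.6]. Speed limits (rad/s): [2.22, 2.22, 2.79, 2.79, 3.14, 3.14, 3.14].

## Interface

Orientations are given as a unit quaternion [x, y, z, w].
In Python, from workcell import get_obs, camera, hand_in, tip_reach gives the robot as it stands. The module is installed in compiled form; this text tells all that it offers.
- The arm moves only by the tool move_arm, never from a script. Its argument "plan" is a list of rows, each an object with "delta_pos": the shift along the tool's x, y, z in parts of the range, where 1.0 means 0.8 m, a list of three; "turn": the turn, a rotation vector about the tool's x, y, z in normalised numbers (1 is 2 pi rad), a list of three; "fingers": the closure, from 0 (fully open) to 1 (shut). A call has 1 to 12 rows; each row is the pose to reach, as a shift and turn from the pose commanded when the call began, along the tool's axes at that moment; what a row does not reach only later rows make up. A row lasts 1/8 s, in which the tool goes at most 62.5 mm and 10.7 degrees, less where a joint would pass 70% of its speed; a pose out of reach is approached as far as the arm can. Shift and turn numbers lie between -1 and 1, and a call with a number outside is refused. A call with a gripper value outside its range is refused whole. The fingers move at their own pace and stop on an object; "force" is the grip in N (left out, the last holds). Time passes only in rows, so rows that repeat a pose let the fingers close. It gives the time, the measured TCP pose, the force, the opening and the grip force at its end, in the units of the state.
- get_obs(): the state, without advancing time (a new reading comes with each control period).
- camera(name): name is "scene" or "top" or "wrist"; returns a dict with "color" (400x640x3 uint8, red, green, blue), "range_z" (400x640 float32, m along the optical axis (not along the pixel's ray), 0 where there is no reading), "fx", "fy", "cx", "cy" (pixels), "k1" (the pictures are not rectified: a ray, as slopes to the right and down, at radius r is drawn at 1 + k1 r^2 times it, then the intrinsics apply), "R" (3x3) and "t" (3): a world point X has camera coordinates R X + t; the wrist camera has in their place "tool_from_camera" (4x4, takes a point from camera to tool coordinates, whose origin is the TCP and whose axes are the flange's). Camera axes: x right, y down, z forward; pixel columns grow to the right and rows downward; lengths in m; the calibration is good to about 2 mm. A picture is of the moment at which its call begins: read the wrist's pose just before it.
- hand_in(): hands the job in; it is judged then, once.
The state is a dict: "clock": time; "joint_pos": joint angles; "joint_velocities": joint speeds; "tau": joint torques, N m; "position": TCP position; "ee_rot": TCP orientation; "ft_force": force on the tool from outside, world axes, zero at the start; "torque": the same for the moment, N m; "grip_width": opening from 0.0 (shut) to 1.0 (fully open); "grasp_force": force on a finger pad.
Only numpy, scipy, OpenCV 4.12 (cv2) and the standard library are available. Lean on these libraries where they do the work, as an engineer would, in place of code of your own. Each camera call takes 0.05 s, during which the arm holds its last target. There are 200 camera calls.

## Working session

There is one attempt and no reset: what is moved stays moved. The work goes in short steps, Python scripts to look and compute and a tool call to move; the robot and the scene stay as the last step left them, time stands still between calls to the robot, and variables do not carry over. Pictures are saved under pics/ and viewed, at most 10 in all, crops included, and the job is handed in when it is done.

Besides the shell and the picture viewer there is one more tool, called after "Emit:" as name([rows], argument=value, ...), one row to a line, values as JSON. move_arm: Moves the arm, as the interface text tells. Its arguments: {"type":"object","properties":{"plan":{"type":"array","items":{"type":"object","properties":{"delta_pos":{"type":"array","items":{"type":"number"}},"turn":{"type":"array","items":{"type":"number"}},"fingers":{"type":"number"}}}},"force":{"type":"number"}},"required":["plan"]}

```bash
mkdir -p pics
cat > h.py <<'E'
import numpy as np, cv2
from workcell import get_obs, camera
def world(c, uv, z):
    """pixel(s) -> world points on plane z (fixed cams)"""
    uv=np.atleast_2d(uv).astype(float)
    d=np.c_[(uv[:,0]-c['cx'])/c['fx'],(uv[:,1]-c['cy'])/c['fy']]
    s=d.copy()
    for _ in range(20): s=d/(1+c['k1']*(s**2).sum(1,keepdims=True))
    r=np.c_[s,np.ones(len(s))]@c['R']; o=-c['R'].T@c['t']
    return o+r*((z-o[2])/r[:,2:])
def cloud(c):
    v,u=np.mgrid[:400,:640]; uv=np.c_[u.ravel(),v.ravel()].astype(float)
    d=np.c_[(uv[:,0]-c['cx'])/c['fx'],(uv[:,1]-c['cy'])/c['fy']]; s=d.copy()
    for _ in range(20): s=d/(1+c['k1']*(s**2).sum(1,keepdims=True))
    z=c['range_z'].ravel()
    P=(np.c_[s,np.ones(len(s))]*z[:,None]-c['t'])@c['R']; P[z==0]=np.nan
    return P.reshape(400,640,3)
E
python3 - <<'E'
from h import *
from workcell import tip_reach
print(tip_reach,{k:np.round(v,3) for k,v in get_obs().items()})
for n in('scene','top'):
    c=camera(n); cv2.imwrite(f'pics/{n}0.png',c['color'][...,::-1]); np.savez(f'{n}0.npz',**c)
    print(n,c['k1'],c['fx'],-c['R'].T@c['t'])
E
```

```text
0.011 {'clock': np.float64(0.0), 'joint_pos': array([-1.267,  0.333, -0.065,  1.461,  0.022,  1.35 , -0.089]), 'joint_velocities': array([ 0.001, -0.002, -0.001, -0.001,  0.   , -0.001, -0.003]), 'tau': array([-0.0000e+00, -6.2545e+01,  4.9000e-02, -3.9159e+01,  1.6000e-02,
        1.0000e-02, -0.0000e+00]), 'position': array([0.201, 0.592, 0.242]), 'ee_rot': array([ 0.163,  0.987, -0.001, -0.   ]), 'ft_force': array([ 0.956, -0.198,  0.887]), 'torque': array([-0.02 ,  0.043,  0.015]), 'grasp_force': np.float64(0.0), 'grip_width': np.float64(0.997)}
scene 0.03479594503589435 402.78574342079355 [0.07391388 1.02164942 0.78058965]
top -0.09512131395910949 450.46682401706477 [-0.06334605  0.17774488  1.25942245]
```

View pics/top0.png

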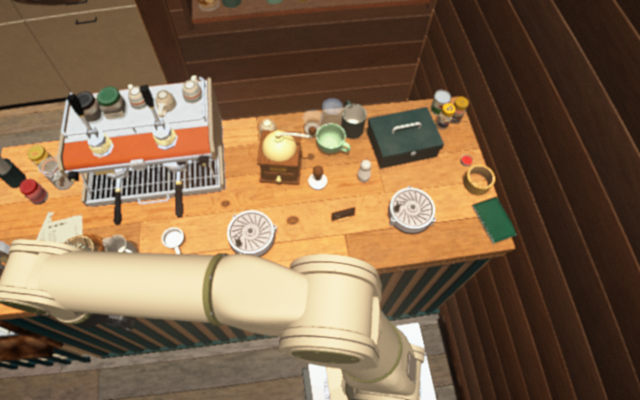

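View pics/scene0.png

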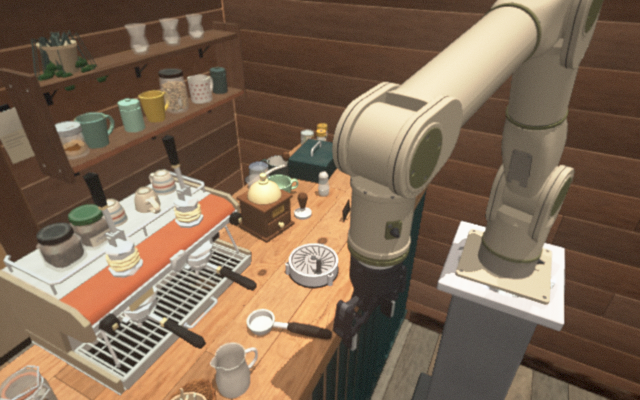

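The top view shows the left head at about (251,233), its dark pin near (238,240), the right head at about (411,210) with its pin near (396,209), and the sign at (343,214). The scene view shows only the left head, at (313,264) with its pin at (318,258).

Run:
```python
from h import *
c=dict(np.load('top0.npz')); P=cloud(c); s=dict(np.load('scene0.npz')); S=cloud(s)
im=c['color']
for n,(u,v) in dict(L=(251,233),R=(411,210)).items():
    Q=P[v-40:v+40,u-40:u+40].reshape(-1,3)
    g=world(c,(u,v),.04)[0]
    Q=Q[np.linalg.norm(Q[:,:2]-g[:2],axis=1)<.12]
    rim=Q[(Q[:,2]>.03)&(Q[:,2]<.047)]
    (a,b),r=cv2.minEnclosingCircle(rim[:,:2].astype(np.float32))
    pin=Q[(Q[:,2]>.06)&(Q[:,2]<.11)]
    top=pin[pin[:,2]>np.median(np.sort(pin[:,2])[-15:])-.012]
    print(n,'ray',g,'circ',a,b,r,'pin',len(pin),len(top),top.mean(0),pin[:,2].max())
Q=P[200:230,325:362].reshape(-1,3); Q=Q[Q[:,2]>.025]; m=Q[:,:2].mean(0)
w,V=np.linalg.eigh(np.cov((Q[:,:2]-m).T)); print('sign',len(Q),m,Q[:,2].max(),np.median(Q[:,2]),'wide axis',V[:,1],np.sqrt(w*12))
# counter height
print('counter',np.nanmedian(P[225:240,290:330,2]))
# scene cam left head
Q=S[230:300,270:350].reshape(-1,3); pin=Q[(Q[:,2]>.06)&(Q[:,2]<.11)]; rim=Q[(Q[:,2]>.03)&(Q[:,2]<.047)]
print('scene L', cv2.minEnclosingCircle(rim[:,:2].astype(np.float32)),'pin',len(pin),pin.mean(0),pin[:,2].max())
# everything tall near work
for n,(u,v) in dict(tamper=(318,175),shaker=(365,171),pf=(175,238),mill=(280,165),box=(403,138)).items():
    print(n,np.round(P[v-6:v+7,u-6:u+7].reshape(-1,3)[::28],3).tolist())
big=cv2.resize(im[165:275,195:455],None,fx=3,fy=3,interpolation=cv2.INTER_CUBIC)
cv2.imwrite('pics/crop.png',big[...,::-1])
```

```text
L ray [0.462656   0.27603423 0.04      ] circ 0.4731803238391876 0.27620476484298706 0.07570868730545044 pin 34 26 [0.43324106 0.31386086 0.08283317] 0.09166733138861105
R ray [ 0.47172759 -0.20718402  0.04      ] circ 0.47849228978157043 -0.21214096248149872 0.07731799781322479 pin 33 24 [ 0.47935616 -0.16072601  0.08251332] 0.0880835609774545
sign 119 [ 0.4950832  -0.00469268] 0.04976773715036327 0.039552241220281344 wide axis [-0.1328188   0.99114034] [0.0072867  0.07509325]
counter 0.00011608978464535403
scene L ((0.5235064029693604, 0.2623676359653473), 0.13569945096969604) pin 47 [0.43266753 0.31917146 0.0767987 ] 0.08792361296372969
tamper [[0.68, 0.065, -0.005], [0.623, 0.068, 0.078], [0.616, 0.062, 0.078], [0.611, 0.057, 0.073], [0.618, 0.049, 0.046], [0.625, 0.041, 0.019], [0.618, 0.036, 0.019]]
shaker [[0.672, -0.089, -0.0], [0.618, -0.077, 0.079], [0.614, -0.083, 0.073], [0.61, -0.089, 0.066], [0.609, -0.097, 0.054], [0.607, -0.104, 0.042], [0.624, -0.12, -0.003]]
pf [[0.51, 0.524, 0.013], [0.505, 0.519, 0.009], [0.495, 0.511, 0.014], [0.491, 0.507, 0.006], [0.483, 0.5, 0.01], [0.476, 0.495, 0.007], [0.473, 0.492, -0.002]]
mill [[0.653, 0.184, 0.126], [0.65, 0.178, 0.117], [0.641, 0.173, 0.119], [0.636, 0.168, 0.115], [0.645, 0.163, 0.087], [0.643, 0.157, 0.079], [0.64, 0.152, 0.069]]
box [[0.733, -0.218, 0.077], [0.723, -0.222, 0.079], [0.715, -0.226, 0.079], [0.704, -0.23, 0.082], [0.694, -0.233, 0.085], [0.689, -0.24, 0.079], [0.681, -0.244, 0.079]]
```

View pics/crop.png

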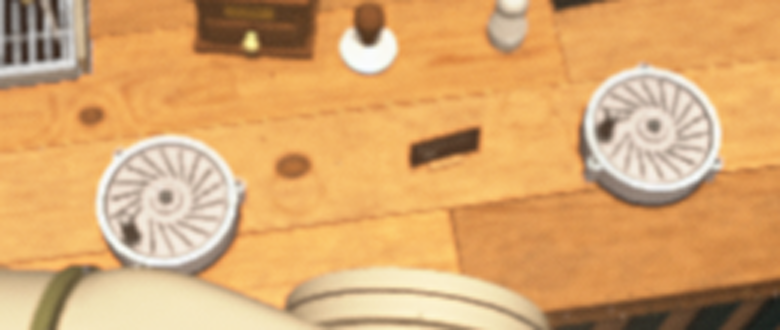

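The crop confirms the left hub at crop (165,197) with pin (128,230), and the right hub at (653,126) with pin (605,128). The sign is upright and the head surroundings are clear. Next I'll close the fingers and look from above the left head with the wrist camera.

The rows are not in the units I measure in: shifts go in shares of 0.8 m and turns go in shares of 2 pi rad. I convert before sending: -0.346 m / 0.8 = -0.4325, -0.21 m / 0.8 = -0.2625, -0.329 rad / 6.2832 = -0.0524.

Emit:
move_arm([
  {"delta_pos": [-0.4325, -0.2625, -0.025], "turn": [0, 0, -0.0524], "fingers": 1},
  {"delta_pos": [-0.4325, -0.2625, -0.025], "turn": [0, 0, -0.0524], "fingers": 1},
  {"delta_pos": [-0.4325, -0.2625, -0.025], "turn": [0, 0, -0.0524], "fingers": 1},
  {"delta_pos": [-0.4325, -0.2625, -0.025], "turn": [0, 0, -0.0524], "fingers": 1},
  {"delta_pos": [-0.4325, -0.2625, -0.025], "turn": [0, 0, -0.0524], "fingers": 1},
  {"delta_pos": [-0.4325, -0.2625, -0.025], "turn": [0, 0, -0.0524], "fingers": 1},
  {"delta_pos": [-0.4325, -0.2625, -0.025], "turn": [0, 0, -0.0524], "fingers": 1},
  {"delta_pos": [-0.4325, -0.2625, -0.025], "turn": [0, 0, -0.0524], "fingers": 1},
  {"delta_pos": [-0.4325, -0.2625, -0.025], "turn": [0, 0, -0.0524], "fingers": 1},
  {"delta_pos": [-0.4325, -0.2625, -0.025], "turn": [0, 0, -0.0524], "fingers": 1},
])

```text
clock: 1.35
position: [0.46, 0.2832, 0.2621]
ee_rot: [-0.002, 1.0, 0.0, -0.0]
ft_force: [0.7, -0.8, -0.2]
grip_width: 0.005
grasp_force: 0.0
```

```bash
cat >> h.py <<'E'
from scipy.spatial.transform import Rotation
def wrist():
    o=get_obs(); c=camera('wrist'); T=np.eye(4); T[:3,:3]=Rotation.from_quat(o['ee_rot']).as_matrix(); T[:3,3]=o['position']
    M=np.linalg.inv(T@c['tool_from_camera']); c['R'],c['t']=M[:3,:3],M[:3,3]; return c
E
python3 - <<'E'
from h import *
c=wrist(); np.savez('w1.npz',**c); cv2.imwrite('pics/w1.png',c['color'][...,::-1])
o=get_obs(); print(o['position'],o['ee_rot'],o['ft_force'],o['grip_width'],o['clock'],np.round(o['joint_pos'],2)); print(np.round(c['tool_from_camera'],3),c['fx'])
for n in('top',):
    t=camera(n); np.savez('top1.npz',**t)
E
```

```text
[0.46009831 0.28304249 0.26214992] [-2.17281295e-03  9.99997621e-01  2.53099573e-05 -1.88153749e-04] [ 0.39063442  0.09270401 -0.02769483] 0.0007388455934900479 1.4 [-0.77  0.13  0.15  1.67 -0.02  1.35  0.96]
[[-0.001 -0.949 -0.315  0.08 ]
 [ 1.    -0.001 -0.    -0.   ]
 [-0.    -0.315  0.949 -0.132]
 [ 0.     0.     0.     1.   ]] 328.07376796435597
```

View pics/w1.png

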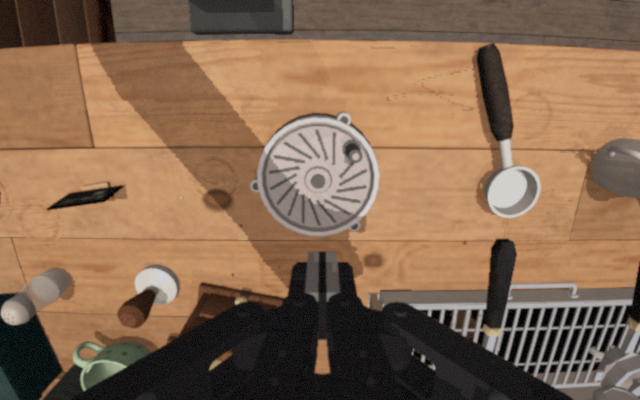

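The wrist view shows the hub at (318,180), the pin with its dark sleeve near (352,148), and the portafilter bowl at (512,190), well clear to the left.

Run:
```python
from h import *
c=dict(np.load('w1.npz')); t=dict(np.load('top1.npz'))
for c_,uv,z in((c,(318,180),.049),(t,(250,231),.049),(t,(412.7,207),.049)): print('hub',world(c_,uv,z))
P=cloud(c)[100:245,240:395].reshape(-1,3); g=np.array([.471,.277]); P=P[np.linalg.norm(P[:,:2]-g,axis=1)<.1]
rim=P[(P[:,2]>.036)&(P[:,2]<.047)]; e=np.linalg.norm(rim[:,:2]-g,axis=1); rim=rim[e>.05]
A=np.c_[2*rim[:,:2],np.ones(len(rim))]; s=np.linalg.lstsq(A,(rim[:,:2]**2).sum(1),rcond=None)[0]; print('rim circle',s[:2],np.sqrt(s[2]+s[:2]@s[:2]))
for lo in(.055,.082):
    p=P[(P[:,2]>lo)&(P[:,2]<.1)]; print('pin',len(p),p.mean(0),p[:,2].max(), (p[:,:2].min(0)+p[:,:2].max(0))/2)
Q=cloud(t)
for n,g in dict(L=(.471,.277),R=(.478,-.21)).items():
    q=Q.reshape(-1,3); q=q[np.linalg.norm(q[:,:2]-g,axis=1)<.1]
    rim=q[(q[:,2]>.038)&(q[:,2]<.047)]; rim=rim[np.linalg.norm(rim[:,:2]-g,axis=1)>.055]
    A=np.c_[2*rim[:,:2],np.ones(len(rim))]; s=np.linalg.lstsq(A,(rim[:,:2]**2).sum(1),rcond=None)[0]; print(n,'rim',s[:2],np.sqrt(s[2]+s[:2]@s[:2]))
    p=q[q[:,2]>.06]; print(len(p),np.round(p.mean(0),4),np.round(p[p[:,2]>.082].mean(0),4))
```

```text
hub [[0.46855081 0.27867106 0.049     ]]
hub [[0.46544118 0.27770589 0.049     ]]
hub [[ 0.47683333 -0.21185447  0.049     ]]
rim circle [0.47000296 0.27807811] 0.060111571107720786
pin 232 [0.43371714 0.31292301 0.08135543] 0.0898545824808089 [0.43495259 0.31346357]
pin 166 [0.43497988 0.31357203 0.08616446] 0.0898545824808089 [0.4352154  0.31369029]
L rim [0.46935154 0.27740554] 0.06373358512988692
4719 [0.4311 0.2794 0.5633] [0.4311 0.2792 0.5652]
R rim [ 0.47937506 -0.21163664] 0.06379381604372708
34 [ 0.4785 -0.1597  0.0783] [ 0.4804 -0.1606  0.0865]
```

Both pins check out: left axis (0.469, 0.278) with its pin at radius 49 mm, and right axis (0.478, −0.212) with its pin at radius 51 mm. I'll turn the tool square to the left pin's tangent and come down beside it.

Scaled: 0.19 m / 0.8 = 0.2375, 0.155 m / 0.8 = 0.1938, 0.81 rad / 6.2832 = 0.1289.

Emit:
move_arm([
  {"delta_pos": [0.0056, 0.0629, 0.0375], "turn": [0, 0, 0.0286], "fingers": 1},
  {"delta_pos": [0.0056, 0.0629, 0.075], "turn": [0, 0, 0.0573], "fingers": 1},
  {"delta_pos": [0.0056, 0.0629, 0.1125], "turn": [0, 0, 0.0859], "fingers": 1},
  {"delta_pos": [0.0056, 0.0629, 0.1375], "turn": [0, 0, 0.1146], "fingers": 1},
  {"delta_pos": [0.0056, 0.0629, 0.15], "turn": [0, 0, 0.1289], "fingers": 1},
  {"delta_pos": [0.0056, 0.0629, 0.1938], "turn": [0, 0, 0.1289], "fingers": 1},
  {"delta_pos": [0.0056, 0.0629, 0.2375], "turn": [0, 0, 0.1289], "fingers": 1},
  {"delta_pos": [0.0056, 0.0629, 0.2375], "turn": [0, 0, 0.1289], "fingers": 1},
  {"delta_pos": [0.0056, 0.0629, 0.2375], "turn": [0, 0, 0.1289], "fingers": 1},
])

```text
clock: 2.58
position: [0.4567, 0.333, 0.0736]
ee_rot: [0.393, 0.92, 0.001, 0.0]
ft_force: [-0.0, 0.0, 1.0]
grip_width: -0.005
grasp_force: 0.0
```

Scaled: -0.004 m / 0.8 = -0.005, -0.002 m / 0.8 = -0.0025.

Emit:
move_arm([
  {"delta_pos": [0, -0.0025, 0], "fingers": 1},
  {"delta_pos": [0, -0.005, 0], "fingers": 1},
])

```text
validation failed for argument at $.pl...
```

Emit:
move_arm([
  {"delta_pos": [0, -0.0013, 0], "fingers": 1},
  {"delta_pos": [0, -0.0025, 0], "fingers": 1},
])

```text
validation failed for argument at $.pl...
```

Scaled: -0.002 m / 0.8 = -0.0025, -0.001 m / 0.8 = -0.0013.

Emit:
move_arm([
  {"delta_pos": [0, -0.0013, 0], "fingers": 1},
  {"delta_pos": [0, -0.0025, 0], "fingers": 1},
])

```text
validation failed for argument at $.pl...
```

Scaled: -0.004 m / 0.8 = -0.005, -0.002 m / 0.8 = -0.0025.

Emit:
move_arm([
  {"delta_pos": [0, -0.0025, 0], "turn": [0, 0, 0], "fingers": 1},
  {"delta_pos": [0, -0.005, 0], "turn": [0, 0, 0], "fingers": 1},
])

```text
clock: 2.82
position: [0.4538, 0.3298, 0.0734]
ee_rot: [0.393, 0.92, 0.001, 0.0]
ft_force: [0.5, -0.1, 0.4]
grip_width: 0.0
grasp_force: 0.0
```

Scaled: -0.002 m / 0.8 = -0.0025, -0.001 m / 0.8 = -0.0013.

Emit:
move_arm([
  {"delta_pos": [0, -0.0013, 0], "turn": [0, 0, 0], "fingers": 1},
  {"delta_pos": [0, -0.0025, 0], "turn": [0, 0, 0], "fingers": 1},
])

```text
clock: 3.08
position: [0.452, 0.3282, 0.0725]
ee_rot: [0.393, 0.92, 0.0, 0.0]
ft_force: [0.2, 0.1, -0.3]
grip_width: -0.002
grasp_force: 0.0
```

Scaled: -0.002 m / 0.8 = -0.0025, -0.001 m / 0.8 = -0.0013.

Emit:
move_arm([
  {"delta_pos": [0, -0.0013, 0], "turn": [0, 0, 0], "fingers": 1},
  {"delta_pos": [0, -0.0025, 0], "turn": [0, 0, 0], "fingers": 1},
])

```text
clock: 3.32
position: [0.4506, 0.3268, 0.0724]
ee_rot: [0.393, 0.92, 0.0, 0.0]
ft_force: [1.8, 0.3, -0.3]
grip_width: -0.001
grasp_force: 0.3
```

Emit:
move_arm([
  {"delta_pos": [0, -0.0013, 0], "turn": [0, 0, 0], "fingers": 1},
])

```text
clock: 3.45
position: [0.4498, 0.3261, 0.0723]
ee_rot: [0.393, 0.92, 0.0, 0.0]
ft_force: [0.9, 0.0, -0.2]
grip_width: -0.001
grasp_force: 0.3
```

Scaled: -0.001 m / 0.8 = -0.0013.

Emit:
move_arm([
  {"delta_pos": [0, -0.0013, 0], "turn": [0, 0, 0], "fingers": 1},
])

```text
clock: 3.58
position: [0.449, 0.3254, 0.0723]
ee_rot: [0.393, 0.92, 0.0, 0.0]
ft_force: [0.1, 0.2, 0.9]
grip_width: -0.004
grasp_force: 0.3
```

Scaled: -0.003 m / 0.8 = -0.0038, -0.0015 m / 0.8 = -0.0019.

Emit:
move_arm([
  {"delta_pos": [0, -0.0019, 0], "turn": [0, 0, 0], "fingers": 1},
  {"delta_pos": [0, -0.0038, 0], "turn": [0, 0, 0], "fingers": 1},
])

```text
clock: 3.82
position: [0.4468, 0.3232, 0.0723]
ee_rot: [0.393, 0.92, 0.0, -0.0]
ft_force: [0.5, 0.8, 0.0]
grip_width: 0.001
grasp_force: 0.3
```

Emit:
move_arm([
  {"delta_pos": [0, -0.0019, 0], "turn": [0, 0, 0], "fingers": 1},
])

```text
clock: 3.95
position: [0.4457, 0.3222, 0.0723]
ee_rot: [0.393, 0.92, 0.0, -0.0]
ft_force: [0.7, -0.4, 0.8]
grip_width: 0.001
grasp_force: 0.3
```

Run:
```python
from h import *
c=wrist(); cv2.imwrite('pics/w2.png',c['color'][60:360,150:500,::-1]); np.savez('w2.npz',**c)
```

```text
(no output)
```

View pics/w2.png

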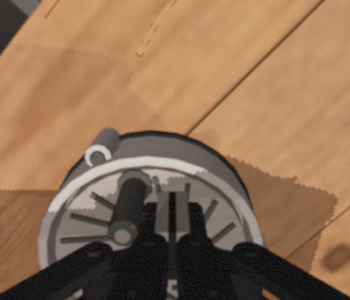

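The crop shows the pin at (127,205), touching or next to the left side of the closed fingers at (165,215). There is no resistance after about 8 mm of expected overlap, so I'll check whether the pin has moved.

Run:
```python
from h import *
c=dict(np.load('w2.npz'))
print(world(c,(150+123,60+237),.088),world(c,(150+123,60+232),.088))
P=cloud(c)[230:310,255:295].reshape(-1,3); p=P[(P[:,2]>.08)&(P[:,2]<.095)]; print(len(p),np.median(p,0))
# radius range 40..60 column?
p=p[abs(np.hypot(p[:,0]-.469,p[:,1]-.278)-.05)<.012]; print(len(p),p.mean(0))
```

```text
[[0.43117547 0.30892912 0.088     ]] [[0.42959209 0.31076881 0.088     ]]
926 [0.42994206 0.31153815 0.08584483]
926 [0.42982749 0.3114598  0.08578002]
```

The pin moved about 6 mm (roughly 0.12 rad) with under 1 N, so the left head turns freely. I'll work out the circle rows for its whole turn.

Run:
```python
import numpy as np
a=-.2775
for st in ([.1,.25]+[.25]*10,[.25]*12,[.25]*11+[.15]):
    ang=a+np.cumsum(st); print([[round(.05*(np.cos(x)-np.cos(a)),4),round(-.05*(np.sin(x)-np.sin(a)),4)] for x in ang]); a=ang[-1]; print(a+.2775)
```

```text
[[np.float64(0.0011), np.float64(-0.0049)], [np.float64(0.0018), np.float64(-0.0173)], [np.float64(-0.0007), np.float64(-0.0295)], [np.float64(-0.0061), np.float64(-0.0408)], [np.float64(-0.0141), np.float64(-0.0503)], [np.float64(-0.0242), np.float64(-0.0576)], [np.float64(-0.0358), np.float64(-0.0622)], [np.float64(-0.0482), np.float64(-0.0637)], [np.float64(-0.0605), np.float64(-0.0621)], [np.float64(-0.0721), np.float64(-0.0575)], [np.float64(-0.0822), np.float64(-0.0502)], [np.float64(-0.0902), np.float64(-0.0406)]]
2.85
[[np.float64(-0.0054), np.float64(0.0113)], [np.float64(-0.0078), np.float64(0.0235)], [np.float64(-0.0071), np.float64(0.0359)], [np.float64(-0.0033), np.float64(0.0478)], [np.float64(0.0033), np.float64(0.0584)], [np.float64(0.0123), np.float64(0.0671)], [np.float64(0.0231), np.float64(0.0732)], [np.float64(0.0351), np.float64(0.0765)], [np.float64(0.0476), np.float64(0.0766)], [np.float64(0.0597), np.float64(0.0737)], [np.float64(0.0708), np.float64(0.0679)], [np.float64(0.08), np.float64(0.0596)]]
5.85
[[np.float64(0.0069), np.float64(-0.0104)], [np.float64(0.011), np.float64(-0.0222)], [np.float64(0.0121), np.float64(-0.0346)], [np.float64(0.01), np.float64(-0.0469)], [np.float64(0.005), np.float64(-0.0583)], [np.float64(-0.0027), np.float64(-0.0681)], [np.float64(-0.0126), np.float64(-0.0757)], [np.float64(-0.024), np.float64(-0.0806)], [np.float64(-0.0363), np.float64(-0.0826)], [np.float64(-0.0487), np.float64(-0.0814)], [np.float64(-0.0605), np.float64(-0.0772)], [np.float64(-0.0669), np.float64(-0.0734)]]
8.75
```

Scaled: -0.0576 m / 0.8 = -0.072, -0.0503 m / 0.8 = -0.0629.

Emit:
move_arm([
  {"delta_pos": [0.0014, -0.0061, 0], "turn": [0, 0, 0], "fingers": 1},
  {"delta_pos": [0.0023, -0.0216, 0], "turn": [0, 0, 0], "fingers": 1},
  {"delta_pos": [-0.0009, -0.0369, 0], "turn": [0, 0, 0], "fingers": 1},
  {"delta_pos": [-0.0076, -0.051, 0], "turn": [0, 0, 0], "fingers": 1},
  {"delta_pos": [-0.0176, -0.0629, 0], "turn": [0, 0, 0], "fingers": 1},
  {"delta_pos": [-0.0303, -0.072, 0], "turn": [0, 0, 0], "fingers": 1},
])

```text
clock: 4.75
position: [0.4208, 0.2639, 0.0723]
ee_rot: [0.393, 0.92, -0.0, -0.0]
ft_force: [-0.9, 0.8, -0.9]
grip_width: 0.003
grasp_force: 0.4
```

Run:
```python
from h import *
o=get_obs(); print(o['ft_force'],o['position']); g=np.array([.469,.278])
c=wrist(); P=cloud(c).reshape(-1,3); p=P[(P[:,2]>.083)&(P[:,2]<.094)&(abs(np.hypot(P[:,0]-.469,P[:,1]-.278)-.05)<.01)]
d=p[:,:2]-o['position'][:2]; p=p[np.hypot(*d.T)<.04]
print(len(p), np.histogram(np.degrees(np.arctan2(p[:,1]-.278,p[:,0]-.469))%360,bins=24,range=(0,360))[0], np.degrees(np.arctan2(*(o['position'][:2]-g)[::-1]))%360)
t=camera('top'); P=cloud(t).reshape(-1,3); p=P[(P[:,2]>.07)&(P[:,2]<.094)&(abs(np.hypot(P[:,0]-.469,P[:,1]-.278)-.05)<.01)]; print(len(p))
```

```text
[-0.90525177  0.81205091 -0.88359882] [0.42082316 0.26393336 0.07231371]
731 [  0   0   0   0   0   0   0   0   0   0   0   4 720   3   3   1   0   0
   0   0   0   0   0   0] 196.27671014513342
8
```

Scaled: -0.066 m / 0.8 = -0.0825, -0.058 m / 0.8 = -0.0725.

Emit:
move_arm([
  {"delta_pos": [-0.0145, -0.0058, 0], "turn": [0, 0, 0], "fingers": 1},
  {"delta_pos": [-0.03, -0.0076, 0], "turn": [0, 0, 0], "fingers": 1},
  {"delta_pos": [-0.0454, -0.0056, 0], "turn": [0, 0, 0], "fingers": 1},
  {"delta_pos": [-0.0599, 0.0001, 0], "turn": [0, 0, 0], "fingers": 1},
  {"delta_pos": [-0.0725, 0.0093, 0], "turn": [0, 0, 0], "fingers": 1},
  {"delta_pos": [-0.0825, 0.0213, 0], "turn": [0, 0, 0], "fingers": 1},
])

```text
clock: 5.6
position: [0.4798, 0.2288, 0.0722]
ee_rot: [0.393, 0.919, -0.0, 0.0]
ft_force: [-0.8, -0.9, -0.8]
grip_width: 0.001
grasp_force: 0.3
```

Scaled: 0.08 m / 0.8 = 0.1, 0.0766 m / 0.8 = 0.0958.

Emit:
move_arm([
  {"delta_pos": [-0.0068, 0.0141, 0], "turn": [0, 0, 0], "fingers": 1},
  {"delta_pos": [-0.0098, 0.0294, 0], "turn": [0, 0, 0], "fingers": 1},
  {"delta_pos": [-0.0089, 0.0449, 0], "turn": [0, 0, 0], "fingers": 1},
  {"delta_pos": [-0.0041, 0.0598, 0], "turn": [0, 0, 0], "fingers": 1},
  {"delta_pos": [0.0041, 0.073, 0], "turn": [0, 0, 0], "fingers": 1},
  {"delta_pos": [0.0154, 0.0839, 0], "turn": [0, 0, 0], "fingers": 1},
  {"delta_pos": [0.0289, 0.0915, 0], "turn": [0, 0, 0], "fingers": 1},
  {"delta_pos": [0.0439, 0.0956, 0], "turn": [0, 0, 0], "fingers": 1},
  {"delta_pos": [0.0595, 0.0958, 0], "turn": [0, 0, 0], "fingers": 1},
  {"delta_pos": [0.0746, 0.0921, 0], "turn": [0, 0, 0], "fingers": 1},
  {"delta_pos": [0.0885, 0.0849, 0], "turn": [0, 0, 0], "fingers": 1},
  {"delta_pos": [0.1, 0.0745, 0], "turn": [0, 0, 0], "fingers": 1},
])

```text
clock: 7.1
position: [0.4657, 0.3282, 0.0724]
ee_rot: [0.393, 0.92, 0.0, 0.0]
ft_force: [0.9, -0.0, -0.0]
grip_width: 0.003
grasp_force: 0.4
```

Run:
```python
from h import *
c=wrist(); cv2.imwrite('pics/w3.png',c['color'][60:360,150:500,::-1])
```

```text
(no output)
```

View pics/w3.png

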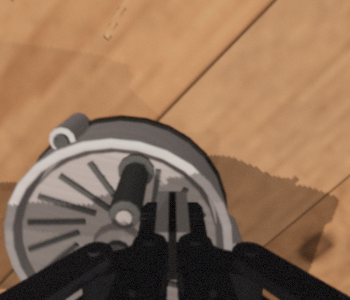

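The crop shows the pin at (127,190), again just ahead of the fingers after almost a full turn, so it is following. I'll do the remaining turn and then lift.

Scaled: -0.0826 m / 0.8 = -0.1033, -0.0814 m / 0.8 = -0.1018.

Emit:
move_arm([
  {"delta_pos": [0.0086, -0.013, 0], "turn": [0, 0, 0], "fingers": 1},
  {"delta_pos": [0.0138, -0.0278, 0], "turn": [0, 0, 0], "fingers": 1},
  {"delta_pos": [0.0151, -0.0433, 0], "turn": [0, 0, 0], "fingers": 1},
  {"delta_pos": [0.0125, -0.0586, 0], "turn": [0, 0, 0], "fingers": 1},
  {"delta_pos": [0.0063, -0.0729, 0], "turn": [0, 0, 0], "fingers": 1},
  {"delta_pos": [-0.0034, -0.0851, 0], "turn": [0, 0, 0], "fingers": 1},
  {"delta_pos": [-0.0158, -0.0946, 0], "turn": [0, 0, 0], "fingers": 1},
  {"delta_pos": [-0.03, -0.1008, 0], "turn": [0, 0, 0], "fingers": 1},
  {"delta_pos": [-0.0454, -0.1033, 0], "turn": [0, 0, 0], "fingers": 1},
  {"delta_pos": [-0.0609, -0.1018, 0], "turn": [0, 0, 0], "fingers": 1},
  {"delta_pos": [-0.0756, -0.0965, 0], "turn": [0, 0, 0], "fingers": 1},
  {"delta_pos": [-0.0836, -0.0918, 0], "turn": [0, 0, 0], "fingers": 1},
])

```text
clock: 8.65
position: [0.4607, 0.2286, 0.0722]
ee_rot: [0.393, 0.919, -0.0, 0.0]
ft_force: [-1.8, 1.4, 0.8]
grip_width: 0.001
grasp_force: 0.5
```

Run:
```python
from h import *
o=get_obs(); print(o['position'],o['ft_force'],np.round(o['joint_pos'],2))
p=o['position'][:2]-[.469,.278]; print(np.hypot(*p),np.degrees(np.arctan2(p[1],p[0])))
c=wrist(); np.savez('w4.npz',**c); cv2.imwrite('pics/w4.png',c['color'][...,::-1])
```

```text
[0.46071196 0.22855918 0.07222927] [-1.76134999  1.36253599  0.75249665] [-0.78  0.26  0.26  1.95 -0.08  0.94  0.28]
0.05013068870786958 -99.51632652116483
```

Scaled: -0.314 m / 0.8 = -0.3925, -0.2345 m / 0.8 = -0.2931, 0.763 rad / 6.2832 = 0.1214.

Emit:
move_arm([
  {"delta_pos": [0.0053, -0.0036, 0], "turn": [0, 0, 0], "fingers": 1},
  {"delta_pos": [0.0053, -0.0036, -0.075], "turn": [0, 0, 0], "fingers": 1},
  {"delta_pos": [0.0053, -0.0036, -0.15], "turn": [0, 0, 0], "fingers": 1},
  {"delta_pos": [-0.041, -0.0338, -0.2], "turn": [0, 0, 0.0239], "fingers": 1},
  {"delta_pos": [-0.3925, -0.2931, -0.2125], "turn": [0, 0, 0.1214], "fingers": 1},
  {"delta_pos": [-0.3925, -0.2931, -0.2125], "turn": [0, 0, 0.1214], "fingers": 1},
  {"delta_pos": [-0.3925, -0.2931, -0.2125], "turn": [0, 0, 0.1214], "fingers": 1},
  {"delta_pos": [-0.3925, -0.2931, -0.2125], "turn": [0, 0, 0.1214], "fingers": 1},
  {"delta_pos": [-0.3925, -0.2931, -0.2125], "turn": [0, 0, 0.1214], "fingers": 1},
  {"delta_pos": [-0.3925, -0.2931, -0.2125], "turn": [0, 0, 0.1214], "fingers": 1},
  {"delta_pos": [-0.3925, -0.2931, -0.2125], "turn": [0, 0, 0.1214], "fingers": 1},
  {"delta_pos": [-0.3925, -0.2931, -0.2125], "turn": [0, 0, 0.1214], "fingers": 1},
])

```text
clock: 10.2
position: [0.5072, -0.1588, 0.242]
ee_rot: [0.707, 0.708, 0.0, -0.0]
ft_force: [0.3, 1.0, -0.5]
grip_width: -0.003
grasp_force: 0.0
```

Run:
```python
from h import *
o=get_obs(); print(o['position'],o['ee_rot'],o['ft_force'],np.round(o['joint_pos'],2))
c=wrist(); np.savez('w5.npz',**c); cv2.imwrite('pics/w5.png',c['color'][...,::-1])
P=cloud(c).reshape(-1,3); g=np.array([.478,-.2116]); d=np.linalg.norm(P[:,:2]-g,axis=1)
rim=P[(P[:,2]>.039)&(P[:,2]<.047)&(d>.055)&(d<.075)]; A=np.c_[2*rim[:,:2],np.ones(len(rim))]; s=np.linalg.lstsq(A,(rim[:,:2]**2).sum(1),rcond=None)[0]; print('rim',len(rim),s[:2],np.sqrt(s[2]+s[:2]@s[:2]))
p=P[(P[:,2]>.08)&(P[:,2]<.095)&(d<.07)]; print('pin',len(p),p.mean(0),(p.min(0)+p.max(0))/2)
t=camera('top'); P=cloud(t).reshape(-1,3); p=P[(P[:,2]>.07)&(P[:,2]<.094)&(abs(np.hypot(P[:,0]-.469,P[:,1]-.278)-.05)<.012)]; print('L pin',len(p),p.mean(0)) ; np.savez('top5.npz',**t)
```

```text
[ 0.50720602 -0.15878183  0.24197211] [ 7.06710844e-01  7.07502356e-01  5.33680378e-05 -4.41990225e-04] [ 0.34815057  0.98678881 -0.4791101 ] [-0.39  0.13  0.67  1.74 -0.08  1.3   0.3 ]
rim 1921 [ 0.48092705 -0.21235402] 0.06389910185009845
pin 184 [ 0.48187526 -0.16185221  0.08587636] [ 0.48178004 -0.16258102  0.08464883]
L pin 26 [0.48016789 0.22952745 0.08353876]
```

View pics/w5.png

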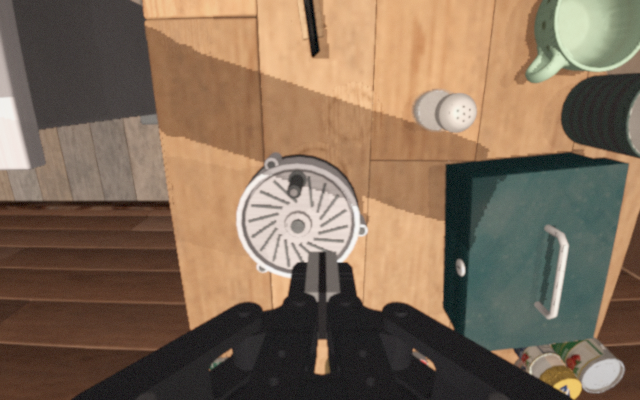

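The wrist view shows the right head's hub at (298,226) and pin at (297,185), with the fingers clear at +x. The shaker at (450,110) and the box are well away. The left pin now stands at 283°, i.e. 8.9 rad turned. I'll descend beside the right pin and push gently.

Scaled: 0.17 m / 0.8 = 0.2125, -0.003 m / 0.8 = -0.0038.

Emit:
move_arm([
  {"delta_pos": [-0.0038, 0.0013, 0.0625], "turn": [0, 0, 0], "fingers": 1},
  {"delta_pos": [-0.0038, 0.0013, 0.125], "turn": [0, 0, 0], "fingers": 1},
  {"delta_pos": [-0.0038, 0.0013, 0.175], "turn": [0, 0, 0], "fingers": 1},
  {"delta_pos": [-0.0038, 0.0013, 0.2125], "turn": [0, 0, 0], "fingers": 1},
  {"delta_pos": [-0.0038, 0.0013, 0.2125], "turn": [0, 0, 0], "fingers": 1},
  {"delta_pos": [-0.0038, 0.0013, 0.2125], "turn": [0, 0, 0], "fingers": 1},
])

```text
clock: 11.05
position: [0.509, -0.1627, 0.0735]
ee_rot: [0.707, 0.707, 0.001, 0.0]
ft_force: [-0.5, 0.0, 0.3]
grip_width: -0.005
grasp_force: 0.0
```

Scaled: -0.003 m / 0.8 = -0.0038, -0.001 m / 0.8 = -0.0013.

Emit:
move_arm([
  {"delta_pos": [0, -0.0013, 0], "turn": [0, 0, 0], "fingers": 1},
  {"delta_pos": [0, -0.0025, 0], "turn": [0, 0, 0], "fingers": 1},
  {"delta_pos": [0, -0.0038, 0], "turn": [0, 0, 0], "fingers": 1},
])

```text
clock: 11.42
position: [0.5054, -0.1631, 0.0727]
ee_rot: [0.707, 0.707, 0.0, 0.0]
ft_force: [0.5, -0.3, -0.2]
grip_width: 0.004
grasp_force: 0.0
```

Emit:
move_arm([
  {"delta_pos": [0, -0.0013, 0], "turn": [0, 0, 0], "fingers": 1},
  {"delta_pos": [0, -0.0025, 0], "turn": [0, 0, 0], "fingers": 1},
])

```text
clock: 11.68
position: [0.5032, -0.1631, 0.0723]
ee_rot: [0.707, 0.707, 0.0, -0.0]
ft_force: [0.2, 0.1, -0.4]
grip_width: 0.002
grasp_force: 0.0
```

Scaled: -0.001 m / 0.8 = -0.0013.

Emit:
move_arm([
  {"delta_pos": [0, -0.0013, 0], "turn": [0, 0, 0], "fingers": 1},
])

```text
clock: 11.8
position: [0.5022, -0.1631, 0.0722]
ee_rot: [0.707, 0.707, -0.0, -0.0]
ft_force: [-0.2, -0.4, 0.4]
grip_width: 0.003
grasp_force: 0.0
```

Scaled: -0.001 m / 0.8 = -0.0013.

Emit:
move_arm([
  {"delta_pos": [0, -0.0013, 0], "turn": [0, 0, 0], "fingers": 1},
])

```text
clock: 11.92
position: [0.5016, -0.163, 0.0724]
ee_rot: [0.707, 0.707, 0.0, 0.0]
ft_force: [3.2, -1.3, -2.8]
grip_width: 0.003
grasp_force: 1.7
```

Scaled: -0.001 m / 0.8 = -0.0013.

Emit:
move_arm([
  {"delta_pos": [0, -0.0013, 0], "turn": [0, 0, 0], "fingers": 1},
])

```text
clock: 12.05
position: [0.5008, -0.163, 0.0724]
ee_rot: [0.707, 0.707, 0.0, 0.001]
ft_force: [3.9, 0.2, -2.8]
grip_width: -0.0
grasp_force: 2.0
```

Scaled: -0.001 m / 0.8 = -0.0013.

Emit:
move_arm([
  {"delta_pos": [0, -0.0013, 0], "turn": [0, 0, 0], "fingers": 1},
])

```text
clock: 12.18
position: [0.4998, -0.163, 0.0724]
ee_rot: [0.707, 0.707, 0.0, 0.0]
ft_force: [3.7, 0.2, -2.6]
grip_width: 0.002
grasp_force: 2.3
```

Scaled: -0.001 m / 0.8 = -0.0013.

Emit:
move_arm([
  {"delta_pos": [0, -0.0013, 0], "turn": [0, 0, 0], "fingers": 1},
])

```text
clock: 12.3
position: [0.4987, -0.163, 0.0724]
ee_rot: [0.707, 0.707, 0.0, 0.0]
ft_force: [5.7, -1.3, -2.2]
grip_width: -0.002
grasp_force: 2.5
```

Scaled: -0.001 m / 0.8 = -0.0013.

Emit:
move_arm([
  {"delta_pos": [0, -0.0013, 0], "turn": [0, 0, 0], "fingers": 1},
])

```text
clock: 12.42
position: [0.4977, -0.163, 0.0724]
ee_rot: [0.707, 0.707, 0.0, 0.0]
ft_force: [5.8, -0.3, -3.2]
grip_width: 0.005
grasp_force: 2.8
```

Scaled: -0.001 m / 0.8 = -0.0013.

Emit:
move_arm([
  {"delta_pos": [0, -0.0013, 0], "turn": [0, 0, 0], "fingers": 1},
])

```text
clock: 12.55
position: [0.4967, -0.163, 0.0724]
ee_rot: [0.707, 0.707, 0.0, 0.0]
ft_force: [6.0, 0.0, -3.5]
grip_width: -0.002
grasp_force: 3.0
```

About 6 N is felt on the right head, so it is the one that binds. I'll back off, lift and look.

Scaled: -0.17 m / 0.8 = -0.2125, -0.12 m / 0.8 = -0.15.

Emit:
move_arm([
  {"delta_pos": [0, 0.0013, 0], "turn": [0, 0, 0], "fingers": 1},
  {"delta_pos": [0, 0.0038, 0], "turn": [0, 0, 0], "fingers": 1},
  {"delta_pos": [0, 0.015, 0], "turn": [0, 0, 0], "fingers": 1},
  {"delta_pos": [0, 0.015, -0.075], "turn": [0, 0, 0], "fingers": 1},
  {"delta_pos": [0, 0.015, -0.15], "turn": [0, 0, 0], "fingers": 1},
  {"delta_pos": [0, 0.015, -0.2125], "turn": [0, 0, 0], "fingers": 1},
  {"delta_pos": [0, 0.015, -0.2125], "turn": [0, 0, 0], "fingers": 1},
])

```text
clock: 13.42
position: [0.5103, -0.1637, 0.2461]
ee_rot: [0.707, 0.707, 0.002, 0.002]
ft_force: [0.8, -0.7, -1.8]
grip_width: 0.001
grasp_force: 0.0
```

Run:
```python
from h import *
o=get_obs(); print(o['position'],o['ee_rot'],o['ft_force'],np.round(o['joint_pos'],2))
c=wrist(); P=cloud(c).reshape(-1,3); g=np.array([.478,-.2116]); d=np.linalg.norm(P[:,:2]-g,axis=1)
p=P[(P[:,2]>.08)&(P[:,2]<.095)&(d<.07)]; print('pin',len(p),p.mean(0))
q=P[(P[:,2]>.08)&(P[:,2]<.095)&(d<.07)]
for n,C in(('wrist',c),('top',camera('top'))):
    P=cloud(C).reshape(-1,3); Q=P[(P[:,2]>.036)&(P[:,2]<.055)&(np.hypot(P[:,0]-.495,P[:,1]+.005)<.06)]
    if len(Q)>20:
        m=Q[:,:2].mean(0); w,V=np.linalg.eigh(np.cov((Q[:,:2]-m).T)); e=(Q[:,:2]-m)@V; print(n,'sign',len(Q),m,m+V@((e.min(0)+e.max(0))/2),np.percentile(Q[:,2],[50,95]),V[:,1],np.ptp(e,axis=0))
```

```text
[ 0.51028323 -0.16367216  0.24608825] [0.70713244 0.70707403 0.00217541 0.00230345] [ 0.810968   -0.67974845 -1.76523788] [-0.4   0.13  0.69  1.73 -0.09  1.3   0.31]
pin 184 [ 0.4771519  -0.16205492  0.085836  ]
wrist sign 260 [ 0.50080053 -0.01965105] [ 0.50061331 -0.01902461] [0.04602816 0.04788761] [-0.15327659  0.98818333] [0.00539313 0.04205377]
top sign 67 [ 0.49610839 -0.00337079] [ 0.49662858 -0.0047893 ] [0.0436519 0.0483075] [-0.1405724  0.9900704] [0.00696865 0.07258363]
```

The right pin shows a residual 4.7 mm (about 0.09 rad). Now I'll go above the sign to measure it for the grasp, opening the fingers on the way.

Scaled: 0.158 m / 0.8 = 0.1975, 0.04 m / 0.8 = 0.05, -0.141 rad / 6.2832 = -0.0224.

Emit:
move_arm([
  {"delta_pos": [0.0688, -0.015, 0.025], "turn": [0, 0, -0.0111], "fingers": 0.4},
  {"delta_pos": [0.1375, -0.015, 0.0375], "turn": [0, 0, -0.0224], "fingers": 0.4},
  {"delta_pos": [0.1975, -0.015, 0.05], "turn": [0, 0, -0.0224], "fingers": 0.4},
  {"delta_pos": [0.1975, -0.015, 0.05], "turn": [0, 0, -0.0224], "fingers": 0.4},
  {"delta_pos": [0.1975, -0.015, 0.05], "turn": [0, 0, -0.0224], "fingers": 0.4},
  {"delta_pos": [0.1975, -0.015, 0.05], "turn": [0, 0, -0.0224], "fingers": 0.4},
])

```text
clock: 14.28
position: [0.4962, -0.0065, 0.202]
ee_rot: [0.656, 0.754, -0.0, -0.0]
ft_force: [-0.6, 0.2, -0.8]
grip_width: 0.601
grasp_force: 0.0
```

Run:
```python
from h import *
o=get_obs(); print(o['position'],o['ee_rot'],o['grip_width'],np.round(o['joint_pos'],2))
c=wrist(); cv2.imwrite('pics/w6.png',c['color'][...,::-1])
P=cloud(c).reshape(-1,3); D=np.hypot(P[:,0]-.495,P[:,1]+.005)<.06
for lo,hi in((.036,.055),(.043,.055)):
    Q=P[(P[:,2]>lo)&(P[:,2]<hi)&D]
    m=Q[:,:2].mean(0); w,V=np.linalg.eigh(np.cov((Q[:,:2]-m).T)); e=(Q[:,:2]-m)@V; print('sign',len(Q),m,m+V@((e.min(0)+e.max(0))/2),np.percentile(Q[:,2],[50,95]),V[:,1],np.ptp(e,axis=0))
print('counter',np.median(P[D&(P[:,2]<.02),2]))
```

```text
[ 0.49618097 -0.00653828  0.20198085] [ 6.56417860e-01  7.54397422e-01 -3.39138738e-04 -8.96635237e-05] 0.600975256204935 [-0.59  0.07  0.54  1.87 -0.04  1.21  0.1 ]
sign 399 [ 0.49713421 -0.00092556] [ 0.49724176 -0.00207702] [0.0459416  0.04767515] [-0.13898487  0.99029451] [0.00379823 0.07409778]
sign 284 [ 0.49791255 -0.00198584] [ 0.4977844 -0.0019996] [0.04654458 0.04776423] [-0.1359589   0.99071448] [0.00291217 0.07409746]
counter -0.00019022181983489018
```

View pics/w6.png

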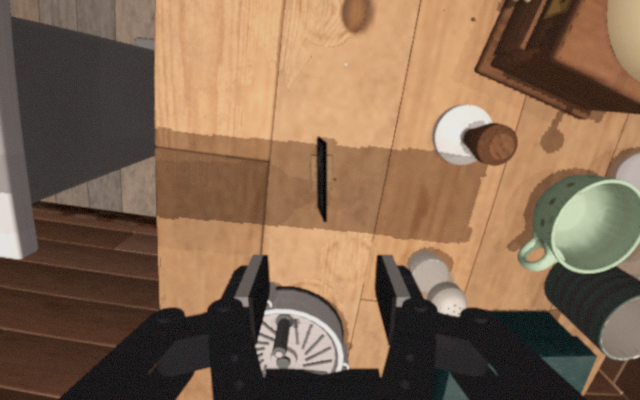

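The sign is at about (322,180), centred between the jaws' sides. Its measured width of 74 mm and top at 47 mm match the text. I'll descend and grip at 20 N.

Scaled: 0.176 m / 0.8 = 0.22, 0.05 m / 0.8 = 0.0625.

Emit:
move_arm([
  {"delta_pos": [0.0053, 0.0028, 0.0625], "turn": [0, 0, 0], "fingers": 0.4},
  {"delta_pos": [0.0053, 0.0028, 0.125], "turn": [0, 0, 0], "fingers": 0.4},
  {"delta_pos": [0.0053, 0.0028, 0.175], "turn": [0, 0, 0], "fingers": 0.4},
  {"delta_pos": [0.0053, 0.0028, 0.2063], "turn": [0, 0, 0], "fingers": 0.4},
  {"delta_pos": [0.0053, 0.0028, 0.22], "turn": [0, 0, 0], "fingers": 0.4},
  {"delta_pos": [0.0053, 0.0028, 0.22], "turn": [0, 0, 0], "fingers": 0.5},
  {"delta_pos": [0.0053, 0.0028, 0.22], "turn": [0, 0, 0], "fingers": 0.7},
  {"delta_pos": [0.0053, 0.0028, 0.22], "turn": [0, 0, 0], "fingers": 0.8},
  {"delta_pos": [0.0053, 0.0028, 0.22], "turn": [0, 0, 0], "fingers": 1},
  {"delta_pos": [0.0053, 0.0028, 0.22], "turn": [0, 0, 0], "fingers": 1},
  {"delta_pos": [0.0053, 0.0028, 0.22], "turn": [0, 0, 0], "fingers": 1},
  {"delta_pos": [0.0053, 0.0028, 0.22], "turn": [0, 0, 0], "fingers": 1},
], force=20)

```text
clock: 15.82
position: [0.4965, -0.0007, 0.0271]
ee_rot: [0.656, 0.755, -0.001, -0.001]
ft_force: [-12.4, -1.2, 20.3]
grip_width: 0.053
grasp_force: 20.4
```

Run:
```python
from h import *
o=get_obs(); print(o['position'],o['ft_force'],o['torque'],o['grip_width'],o['grasp_force'])
c=wrist(); a=c['color'][60:400,150:490]; s=camera('top'); b=cv2.resize(s['color'][170:260,300:400],(378,340),interpolation=cv2.INTER_CUBIC)
cv2.imwrite('pics/w7.png',np.hstack([a,b])[...,::-1])
```

```text
[ 0.49654593 -0.00074087  0.02713827] [-12.39632506  -1.23801756  20.25531024] [-0.23857842  3.04364051 -0.04157141] 0.052619569562357846 20.43743083908339
```

View pics/w7.png

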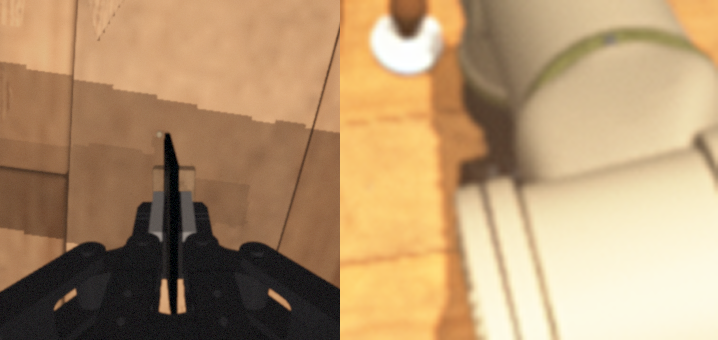

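The left half shows the jaws closed on the plate with the foot at (175,180) visible below. The plate looks slightly tilted. The force reading (20 N up, 12 N sideways) means the swing of the closing pads is pressing the sign into the counter. I'll ease up in small steps.

Scaled: -0.002 m / 0.8 = -0.0025, -0.001 m / 0.8 = -0.0013.

Emit:
move_arm([
  {"delta_pos": [0, 0, -0.0013], "turn": [0, 0, 0], "fingers": 1},
  {"delta_pos": [0, 0, -0.0025], "turn": [0, 0, 0], "fingers": 1},
])

```text
clock: 16.18
position: [0.4981, -0.0005, 0.0287]
ee_rot: [0.656, 0.755, 0.0, 0.0]
ft_force: [-0.3, -0.1, -0.4]
grip_width: 0.032
grasp_force: 20.0
```

Scaled: -0.004 m / 0.8 = -0.005, -0.002 m / 0.8 = -0.0025.

Emit:
move_arm([
  {"delta_pos": [0, 0, -0.0025], "turn": [0, 0, 0], "fingers": 1},
  {"delta_pos": [0, 0, -0.005], "turn": [0, 0, 0], "fingers": 1},
  {"delta_pos": [0, 0, -0.005], "turn": [0, 0, 0], "fingers": 1},
])

```text
clock: 16.55
position: [0.498, -0.0006, 0.0324]
ee_rot: [0.656, 0.755, 0.0, 0.0]
ft_force: [-0.8, 0.2, -1.3]
grip_width: 0.032
grasp_force: 20.0
```

Run:
```python
from h import *
o=get_obs(); print(o['position'],o['ft_force'],o['grip_width'],o['grasp_force'])
c=wrist(); np.savez('w8.npz',**c); P=cloud(c).reshape(-1,3)
y=np.array([.9905,.1375]); x=np.array([-.1375,.9905]); d=P[:,:2]-o['position'][:2]; u=d@x; v=d@y
for lo in np.arange(.0,.064,.006):
    k=(P[:,2]>lo)&(P[:,2]<lo+.006)&(u>.015)&(u<.045)&(abs(v)<.025)
    if k.sum()>5: print(round(lo,3),k.sum(),np.round([np.median(v[k]),v[k].min(),v[k].max(),np.median(u[k]),u[k].max()],4))
```

```text
[ 0.49802534 -0.00056245  0.03243648] [-0.84700809  0.20913951 -1.26083322] 0.032255823345137595 19.992060363292694
0.0 1861 [-0.0006 -0.025   0.025   0.0312  0.045 ]
0.006 118 [ 0.0038 -0.0067  0.0148  0.0164  0.035 ]
0.012 134 [ 0.007  -0.0061  0.0145  0.0162  0.0355]
0.018 47 [-0.0004 -0.0014  0.0019  0.035   0.0358]
0.024 53 [-0.0008 -0.0013  0.0018  0.035   0.0356]
0.03 35 [ 0.0005 -0.0008  0.0018  0.0352  0.0357]
0.036 36 [ 0.0005 -0.0007  0.0018  0.0353  0.0357]
0.042 41 [ 0.0006 -0.0006  0.0021  0.0353  0.0357]
0.048 421 [ 0.001  -0.0006  0.0022  0.0263  0.0357]
```

The plate is held upright (tilt about 0.03 rad) and just off the counter. I'll carry it to the right side of the free head.

Scaled: 0.154 m / 0.8 = 0.1925, -0.03 m / 0.8 = -0.0375.

Emit:
move_arm([
  {"delta_pos": [0, 0, -0.0188], "turn": [0, 0, 0], "fingers": 1},
  {"delta_pos": [0.0125, 0, -0.0375], "turn": [0, 0, 0], "fingers": 1},
  {"delta_pos": [0.0438, 0, -0.0375], "turn": [0, 0, 0], "fingers": 1},
  {"delta_pos": [0.0813, -0.0013, -0.0375], "turn": [0, 0, 0], "fingers": 1},
  {"delta_pos": [0.1188, -0.0025, -0.0375], "turn": [0, 0, 0], "fingers": 1},
  {"delta_pos": [0.1563, -0.0025, -0.0375], "turn": [0, 0, 0], "fingers": 1},
  {"delta_pos": [0.1813, -0.0025, -0.0375], "turn": [0, 0, 0], "fingers": 1},
  {"delta_pos": [0.1925, -0.0025, -0.0313], "turn": [0, 0, 0], "fingers": 1},
  {"delta_pos": [0.1925, -0.0025, -0.0188], "turn": [0, 0, 0], "fingers": 1},
  {"delta_pos": [0.1925, -0.0025, -0.0088], "turn": [0, 0, 0], "fingers": 1},
  {"delta_pos": [0.1925, -0.0025, -0.0025], "turn": [0, 0, 0], "fingers": 1},
  {"delta_pos": [0.1925, -0.0025, 0.0013], "turn": [0, 0, 0], "fingers": 1},
])

```text
clock: 18.1
position: [0.4742, 0.151, 0.0309]
ee_rot: [0.656, 0.755, -0.0, -0.0]
ft_force: [0.0, 0.8, -1.2]
grip_width: 0.031
grasp_force: 20.0
```

Scaled: 0.0015 m / 0.8 = 0.0019, 0.001 m / 0.8 = 0.0013.

Emit:
move_arm([
  {"delta_pos": [0, 0, 0.0013], "turn": [0, 0, 0], "fingers": 1},
  {"delta_pos": [0, 0, 0.0019], "turn": [0, 0, 0], "fingers": 1},
])

```text
clock: 18.35
position: [0.4744, 0.1515, 0.0299]
ee_rot: [0.656, 0.755, 0.0, 0.0]
ft_force: [0.6, 0.2, -0.2]
grip_width: 0.03
grasp_force: 20.0
```

Scaled: 0.001 m / 0.8 = 0.0013.

Emit:
move_arm([
  {"delta_pos": [0, 0, 0.0013], "turn": [0, 0, 0], "fingers": 1},
  {"delta_pos": [0, 0, 0.0013], "turn": [0, 0, 0], "fingers": 1},
])

```text
clock: 18.6
position: [0.4743, 0.1516, 0.0288]
ee_rot: [0.656, 0.755, 0.0, -0.0]
ft_force: [0.7, 0.3, -1.7]
grip_width: 0.03
grasp_force: 20.0
```

Scaled: 0.0008 m / 0.8 = 0.001.

Emit:
move_arm([
  {"delta_pos": [0, 0, 0.001], "turn": [0, 0, 0], "fingers": 1},
  {"delta_pos": [0, 0, 0.001], "turn": [0, 0, 0], "fingers": 1},
])

```text
clock: 18.85
position: [0.4743, 0.1516, 0.028]
ee_rot: [0.656, 0.755, 0.0, -0.0]
ft_force: [0.6, -0.1, -0.8]
grip_width: 0.031
grasp_force: 20.0
```

Scaled: 0.0008 m / 0.8 = 0.001.

Emit:
move_arm([
  {"delta_pos": [0, 0, 0.001], "turn": [0, 0, 0], "fingers": 1},
  {"delta_pos": [0, 0, 0.001], "turn": [0, 0, 0], "fingers": 1},
])

```text
clock: 19.1
position: [0.4744, 0.1516, 0.0277]
ee_rot: [0.656, 0.755, 0.0, -0.0]
ft_force: [-2.7, -1.4, 8.2]
grip_width: 0.03
grasp_force: 21.3
```

It touches down at 8 N. I'll release gently, then lift away.

Scaled: -0.18 m / 0.8 = -0.225, -0.03 m / 0.8 = -0.0375.

Emit:
move_arm([
  {"delta_pos": [0, 0, -0.0004], "turn": [0, 0, 0], "fingers": 0.95},
  {"delta_pos": [0, 0, -0.0004], "turn": [0, 0, 0], "fingers": 0.9},
  {"delta_pos": [0, 0, -0.0004], "turn": [0, 0, 0], "fingers": 0.8},
  {"delta_pos": [0, 0, -0.0004], "turn": [0, 0, 0], "fingers": 0.65},
  {"delta_pos": [0, 0, -0.0004], "turn": [0, 0, 0], "fingers": 0.5},
  {"delta_pos": [0, 0, -0.0004], "turn": [0, 0, 0], "fingers": 0.4},
  {"delta_pos": [0, 0, -0.0004], "turn": [0, 0, 0], "fingers": 0.4},
  {"delta_pos": [0, 0, -0.0375], "turn": [0, 0, 0], "fingers": 0.4},
  {"delta_pos": [0, 0, -0.1], "turn": [0, 0, 0], "fingers": 0.4},
  {"delta_pos": [0, 0, -0.1625], "turn": [0, 0, 0], "fingers": 0.4},
  {"delta_pos": [0, 0, -0.225], "turn": [0, 0, 0], "fingers": 0.4},
  {"delta_pos": [0, 0, -0.225], "turn": [0, 0, 0], "fingers": 0.4},
])

```text
clock: 20.6
position: [0.4761, 0.1523, 0.2109]
ee_rot: [0.656, 0.755, 0.003, 0.001]
ft_force: [-0.2, 0.3, -2.1]
grip_width: 0.605
grasp_force: 0.0
```

Run:
```python
from h import *
o=get_obs(); print(o['position'],o['ft_force'])
c=wrist(); cv2.imwrite('pics/w9.png',c['color'][...,::-1]); P=cloud(c).reshape(-1,3); D=np.hypot(P[:,0]-.475,P[:,1]-.15)<.06
Q=P[(P[:,2]>.036)&(P[:,2]<.055)&D]; m=Q[:,:2].mean(0); w,V=np.linalg.eigh(np.cov((Q[:,:2]-m).T)); e=(Q[:,:2]-m)@V; C=m+V@((e.min(0)+e.max(0))/2)
print('sign',len(Q),C,np.hypot(*(C-[.469,.278])),np.percentile(Q[:,2],[50,95,100]),V[:,1],np.ptp(e,axis=0))
t=camera('top'); P=cloud(t).reshape(-1,3)
for g in((.469,.278),(.480,-.212)):
    p=P[(P[:,2]>.07)&(P[:,2]<.094)&(abs(np.hypot(P[:,0]-g[0],P[:,1]-g[1])-.05)<.012)]; print('pin',len(p),p.mean(0) if len(p) else '')
```

```text
[0.47611052 0.15228066 0.21093551] [-0.21206984  0.32885722 -2.07158438]
sign 475 [0.48306665 0.16206881] 0.11678146571018887 [0.04567602 0.04754797 0.0483335 ] [-0.10635105  0.99432865] [0.01202591 0.09673157]
pin 27 [0.48014759 0.22936942 0.08289284]
pin 0
```

View pics/w9.png

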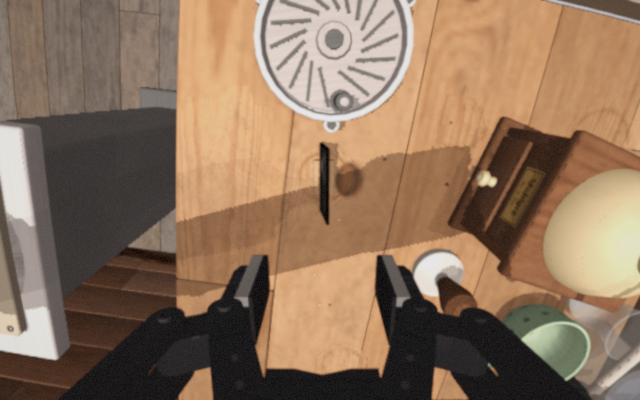

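The sign stands upright at (324,183), with a small gap to the head's boss at (331,125). The free pin is at 283°, unchanged, and the tamper is untouched. The sign's measured extent includes some boss points, so I take its distance from the axis as about 0.13 m, under the 0.15 m limit.

```bash
python3 -c "
from workcell import hand_in; print(hand_in())"
```

```text
the job is handed in; nothing more can be done
None
```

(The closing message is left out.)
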